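# Press two cemented heel lifts in the arbor press and hold

### The job

The two rubber heel lifts on the press are freshly cemented and must be squeezed together while the cement grabs: take the red-handled lever bar out of the punch block and put its bare end down through the hole in the press hub until its collar sits on the hub. Then swing the bar towards you to bring the ram down until the yellow upper half of the pad's plunger has just gone up into the ram and the steel lower half still shows (about 6 mm of its 12 mm of spring, never squeezed solid). Finish there, the gripper still holding the lever down against the springs, with the lifts, the other punches and the cement bottle left where they are.

Things in the scene. Friction and masses are not known exactly. Their poses are not given: they have to be found in the camera images.
- press: Small dark blue-grey C-frame arbor press, 170 x 96 mm base, 182 mm high, fixed. Origin: centre of its underside on the counter; x points to its back (column), its front -x faces the robot within 0.3 rad, z up. Anvil and ram axis at x = -35 mm, y = 0; ram top 182 mm high, ram guide 160 mm. The hub is on its right side (-y).
- press_hub (a joint): Angle (rad) of the hub, a square steel eye 34 mm high on the pinion shaft (along the press's y). 0 = rest, hole upright; grows as the bar's top swings to the front and down; stop at 1.75. Return spring 0.15 N m at 0, 0.35 at 1.3. Ram falls 17 mm per rad: pad meets the lifts at 0.94, half its spring is used at 1.3, all at 1.65. The bar leans 0.1 ahead of the hub by its play.
- hub_mouth (a point): Centre of the hub hole's upper mouth: in the press frame -7, -55, 147 mm at rest; turns with the hub. The hole, 16.5 mm wide with a 3 mm countersink, goes straight through 34 mm of steel along the point's z axis.
- hub_axis (a point): Point on the hub's turning axis at the middle of the eye, 17 mm below the mouth at rest, 130 mm above the counter. Stays put when the hub turns.
- press_pad (a joint): Spring travel of the pad under the ram, m: 0 = spring out (12 mm of plunger shows: upper 6 mm yellow, lower 6 mm steel), 0.012 = solid. Spring 4 N per mm: half travel presses the lifts with about 26 N and takes about 9 N at the bar's handle.
- lever_bar: Loose steel bar, 153 mm long, 14 mm thick, 0.2 kg, upright in one of the punch block's holes. Origin: centre of its bare tapered lower end; z runs up the bar. Collar 23 mm across, underside at 46 mm; red handle 22 mm across from 95 to 153 mm. Stands with its collar on the block, lower end 9 mm above the counter; lift it 50 mm to free it.
- bar_collar (a point): Centre of the underside of the bar's collar, 46 mm up the bar; must come onto the hub's mouth.
- bar_grip (a point): Middle of the red handle, 122 mm up the bar; 93 mm from the hub's axis when the bar is seated.
- punch_block: Fixed wooden block, 56 x 164 x 55 mm, with three 16 mm holes 50 mm deep in a row along its own y, 55 mm apart. Origin: centre of its underside. Holds the lever bar and two shorter punches in any order.
- punch_eyelet: Bystander: loose steel hand punch, 95 mm long, 19 mm head, upright in the block, top 100 mm above the counter. Origin: its lower end.
- punch_rivet: Bystander: loose brass hand punch, 90 mm long, 20 mm head, upright in the block, top 95 mm above the counter. Origin: its lower end.
- lift_bottom: Lower of the two black rubber heel lifts (54 x 56 x 9 mm) on the anvil, underside 28 mm above the counter. Origin: centre of its underside.
- lift_top: Upper heel lift, lying on the lower one; its top is 45 mm above the counter, 16 mm below the pad at rest. Origin: centre of its underside.
- cement_bottle: Bystander: loose white cement bottle with a nozzle, 34 mm across, 157 mm high. Origin: centre of its underside.
Things that resemble listed ones, but are neither listed nor needed, are in the scene too. What is shaped like the lever_bar but blue or green is not meant.

How it is judged:
By the outcome, as a careful person would: the job done as asked, in the order asked, and still so for the second after the job is handed in, while the arm keeps its last pose, push and grip.
It also fails if it takes over 51 s, if anything falls off the work surface, if the arm or the gripper's body presses on something with over 40 N, if the wrist force passes 120 N, or if a joint passes its speed limit or range.

### The arm

A 7-joint arm with a two-finger parallel gripper is mounted at the origin on a cart in front of the work surface, level with it; the furniture and walls round the work are solid. World frame = base frame: x ahead of the robot, y to its left, z up, the work surface at z = 0. Lengths are in m, angles in rad, forces in N, time in s.
With the tool pointing down it reaches from about 0.4 to 0.85 m from the base axis. Payload 10.4 kg.
Tool frame: the origin (TCP) lies at the very end of the fingers, on their centre line; the grasp point (between the pads) lies 19 mm behind it; z points along the fingers, y is the line along which they close (so a half turn about z gives the same grasp; the last joint's range is limited). The gripper opens to 87 mm and grips with 3 to 60 N. Pads are 19 mm wide; open, the fingers measure 117 mm over their backs; the gripper's body (75 mm by 190 mm) begins 51 mm behind the grasp point.
Start: joints at [1.325, 0.332, -0.065, 1.46, 0.022, 1.35, -0.088], TCP at [0.138, -0.61, 0.223] pointing down, gripper open.
Joint ranges: [-2.6, 2.6], [-0.5, 2.12], [-1.47, 1.34], [0.16, 2.42], [-1.27, 4.41], [0.06, 2.06], [-2.6, 2.6]. Speed limits (rad/s): [2.22, 2.22, 2.79, 2.79, 3.14, 3.14, 3.14].

### API

Orientations are given as a unit quaternion [x, y, z, w].
In Python, from bench import r gives the robot as it stands.
- The arm moves only by the tool jog_arm, called as name(argument=value, ...), one argument or row to a line, values as JSON. Schema: {"type":"object","properties":{"rows":{"type":"array","items":{"type":"array","items":{"type":"array","items":{"type":"number"},"minItems":5,"maxItems":5},"minItems":1,"maxItems":12},"minItems":1,"maxItems":1},"clamp_n":{"type":"number"},"only":{"type":"string"},"quiet":{"type":"boolean"},"lines":{"type":"string"}},"required":["rows"],"additionalProperties":false}. rows is a list that holds a single list of rows (three levels of brackets), with 1 to 12 rows, each of 5 numbers: dx, dy, dz in a scale on which 1.0 is 75 cm, then a turn about the tool's z in normalised numbers (1 is 4 rad), then the finger opening in m; each row is the pose to reach, as a shift and turn from the pose commanded when the call began, along the tool's axes at that moment; what a row does not reach only later rows make up. A row lasts 1/10 s, in which the tool goes at most 0.05 m and 0.15 rad, less where a joint would pass 70% of its speed; a pose out of reach is approached as far as the arm can. The fingers move at their own pace and stop on an object; clamp_n is the grip in N (left out, the last holds). Time passes only in rows, so rows that do not move let the fingers close. The tool returns the time, the measured TCP pose, the force, the opening and the grip force at its end. only (a regular expression) keeps the lines of the reply that match it, lines (a string "A,B") keeps lines A to B, and quiet returns only ok. Input that does not fit is refused with a message, and nothing moves.
- r.read_state(): the state, without advancing time (a new reading comes with each control period).
- r.camera(name): name is "scene" or "top"; returns a dict with "img" (400x640x3 uint8, red, green, blue), "fx", "fy", "cx", "cy" (pixels), "k1" (the pictures are not rectified: a ray, as slopes to the right and down, at radius r is drawn at 1 + k1 r^2 times it, then the intrinsics apply), "pose" (4x4, takes a point from camera to world coordinates). Camera axes: x right, y down, z forward; pixel columns grow to the right and rows downward; lengths in m; the calibration is good to about 2 mm. A picture is of the moment at which its call begins. There is no depth.
- r.close_job(): hands the job in; it is judged then, once.
Trained networks look in the newest picture that a camera, given by its name, has taken for a name from the list of things; names that differ only in an ending like _2 or _b are one class to them, and where a whole thing is asked for, a point or a joint stands for the part that bears it (a point fixed in the world has none). Each returns a list of dicts, best first, with "p" (0 to 1); they miss things now and then, are a little off and sometimes report something else, mostly with a low value. They report only what shows in the picture. A call takes as long as a camera call. They do not tell look-alikes from the thing itself.
- r.recognise(camera, label): "position" ([column, row] as shares, 0 to 1, of the picture: columns of its width, rows of its height, amid what is visible of it).
- r.regions_of(camera, label): "pixels" (400x640 bool, what is visible of it) and "position" ([column, row] as shares, 0 to 1, of the picture: columns of its width, rows of its height, amid what is visible of it).
The state is a dict: "time": time; "joint_positions": joint angles; "joint_vel": joint speeds; "joint_torque": joint torques, N m; "ee_pos": TCP position; "eef_rot": TCP orientation; "ft_force": force on the tool from outside, world axes, zero at the start; "torque": the same for the moment, N m; "width": finger opening in m; "grip_force": force on a finger pad.
Only numpy, scipy, OpenCV 4.12 (cv2) and the standard library are available. Lean on these libraries where they do the work, as an engineer would, in place of code of your own. Each camera call takes 0.05 s, during which the arm holds its last target. There are 200 camera calls.

## Working session

There is one attempt and no reset: what is moved stays moved. The work goes in short steps, Python scripts to look and compute and a tool call to move; the robot and the scene stay as the last step left them, time stands still between calls to the robot, and variables do not carry over. Pictures are saved under pics/ and viewed, at most 10 in all, crops included, and the job is handed in when it is done.

```bash
mkdir -p pics; ls
```

Run:
```python
from bench import r
import cv2
for n in("scene","top"):
    c=r.camera(n); cv2.imwrite(f"pics/{n}0.png",c["img"][:,:,::-1])
    print(n,c["fx"],c["fy"],c["cx"],c["cy"],c["k1"],c["pose"].round(4).tolist() if hasattr(c["pose"],"round") else c["pose"])
    for l in("lever_bar","bar_collar","bar_grip","hub_mouth","press","punch_block","cement_bottle","press_hub","hub_axis"):
        print(l,[(round(d["p"],2),round(d["position"][0]*640,1),round(d["position"][1]*400,1)) for d in r.recognise(n,l)])
s=r.read_state();print({k:s[k] for k in("time","ee_pos","eef_rot","width","ft_force")})
```

```text
pics
scene 398.83793089792243 398.83793089792243 316.87850922702614 206.618145441017 -0.09423768886312846 [[-0.6817, -0.3832, 0.6233, -0.0241], [-0.7313, 0.3831, -0.5643, 0.4921], [-0.0226, -0.8405, -0.5414, 0.5732], [0.0, 0.0, 0.0, 1.0]]
lever_bar [(0.67, 408.7, 204.1), (0.64, 420.2, 194.9), (0.63, 397.6, 170.1)]
bar_collar [(0.96, 412.5, 201.7), (0.62, 417.8, 198.5), (0.52, 397.0, 172.4)]
bar_grip [(0.97, 405.6, 201.5), (0.68, 422.6, 191.9), (0.51, 397.7, 169.4)]
hub_mouth [(0.84, 265.3, 196.5)]
press [(0.81, 241.3, 222.1)]
punch_block [(0.85, 382.4, 203.5)]
cement_bottle [(0.89, 250.6, 316.1)]
press_hub [(0.83, 265.1, 193.5)]
hub_axis [(0.92, 265.4, 197.6)]
top 447.74903103462714 447.74903103462714 323.06625729421097 192.36222915957148 -0.010808755343231667 [[0.0113, -0.9958, 0.091, 0.3924], [-0.9998, -0.0098, 0.0171, -0.0138], [-0.0161, -0.0912, -0.9957, 1.3471], [0.0, 0.0, 0.0, 1.0]]
lever_bar [(0.66, 407.8, 228.5), (0.61, 382.8, 236.5)]
bar_collar [(0.57, 413.6, 199.5), (0.39, 384.1, 236.0)]
bar_grip [(0.62, 382.5, 240.0), (0.48, 405.1, 231.6)]
hub_mouth [(0.72, 293.3, 156.4)]
press [(0.64, 279.7, 157.1)]
punch_block [(0.68, 405.2, 201.7)]
cement_bottle [(0.67, 235.4, 233.1)]
press_hub [(0.56, 412.6, 198.4), (0.49, 293.8, 158.5)]
hub_axis [(0.5, 295.9, 154.8), (0.35, 414.1, 198.4), (0.23, 406.7, 203.9)]
{'time': 1.0, 'ee_pos': array([ 0.13812332, -0.60958304,  0.22259244]), 'eef_rot': array([9.93803426e-01, 1.11151903e-01, 1.72061923e-05, 7.35004628e-05]), 'width': 0.0866498319299626, 'ft_force': array([0.9339648 , 0.47927585, 0.01555302])}
```

View pics/scene0.png

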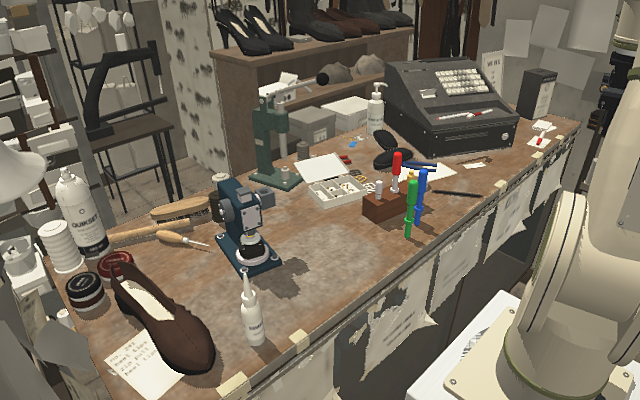

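View pics/top0.png

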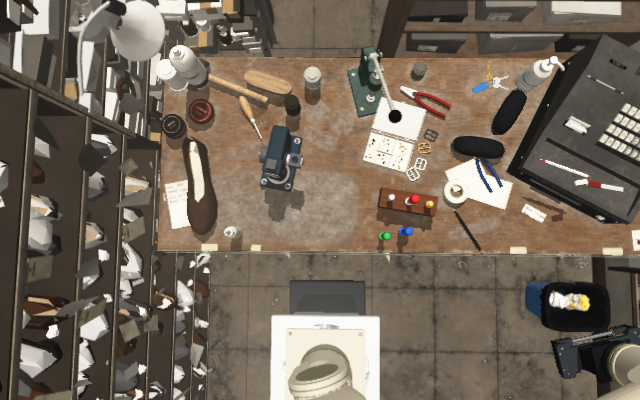

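Run:
```python
import cv2,numpy as np
a=cv2.imread("pics/scene0.png")[120:290,200:460];b=cv2.imread("pics/top0.png")[110:280,210:450]
a=cv2.resize(a,None,fx=3,fy=3,interpolation=2)
cv2.imwrite("pics/c1.png",a);cv2.imwrite("pics/c2.png",cv2.resize(b,None,fx=3.3,fy=3.3,interpolation=2))
```

```text
(no output)
```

View pics/c1.png

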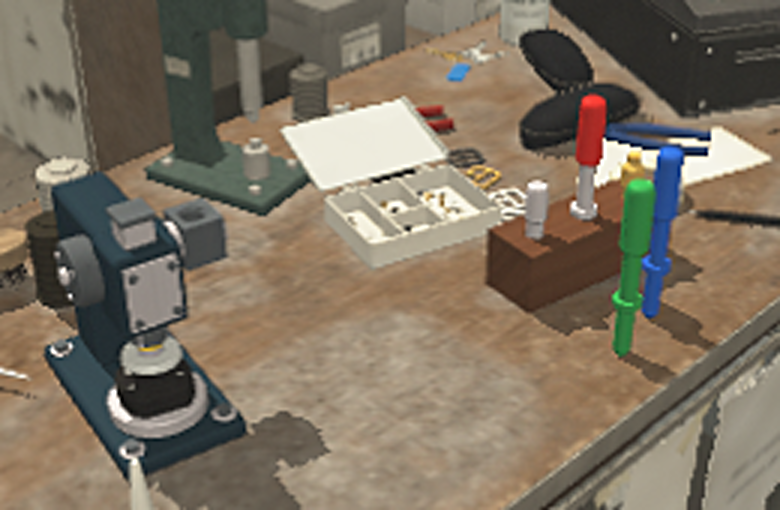

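View pics/c2.png

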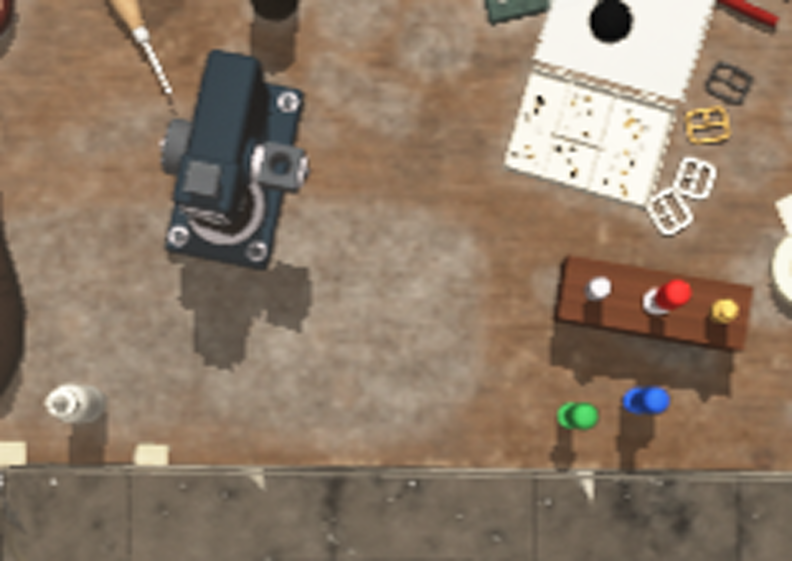

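Candidates for the lever bar in the scene picture:
- The red handle upright in the block's middle hole, at about (397,165). It has a steel shaft and a collar.
- The green bar at about (411,205), standing on the counter.
- The blue bar at about (421,195), standing on the counter.

The red one matches the description, and the crop confirms it. In the top view the red handle is at about (414,199). The hub eye's hole is at about (295,159), and the bolts on the press base are visible.

Create h.py:
```python
import numpy as np,cv2
from scipy.optimize import least_squares
from bench import r
def cams(): return {n:r.camera(n) for n in("scene","top")}
def proj(c,P):
    P=np.atleast_2d(P); T=np.linalg.inv(np.array(c["pose"])); q=P@T[:3,:3].T+T[:3,3]
    s=q[:,:2]/q[:,2:]; s=s*(1+c["k1"]*(s**2).sum(1,keepdims=True))
    return s*[c["fx"],c["fy"]]+[c["cx"],c["cy"]]
def at_z(c,uv,z):
    return least_squares(lambda p:(proj(c,[p[0],p[1],z])-uv)[0],[0.5,0]).x
def tri(cs,uvs):
    return least_squares(lambda p:np.concatenate([(proj(c,p)-u)[0] for c,u in zip(cs,uvs)]),[.5,0,.1])
def red(c,lim=(370,140,440,250)):
    hsv=cv2.cvtColor(c["img"],cv2.COLOR_RGB2HSV).astype(int)
    m=((hsv[...,0]<8)|(hsv[...,0]>172))&(hsv[...,1]>170)&(hsv[...,2]>100)
    k=np.zeros_like(m); k[lim[1]:lim[3],lim[0]:lim[2]]=1
    n,l,s,ce=cv2.connectedComponentsWithStats((m&k).astype(np.uint8)); i=1+s[1:,4].argmax()
    return ce[i],s[i]
def press(P,x,y,w):
    c,s=np.cos(w),np.sin(w); P=np.atleast_2d(P); return np.c_[x+c*P[:,0]-s*P[:,1],y+s*P[:,0]+c*P[:,1],P[:,2]]
```

Run:
```python
from h import *
C=cams();cs=[C["scene"],C["top"]]
u=[red(c) for c in cs];print(u)
t=tri(cs,[a[0] for a in u]);print("red",t.x,t.fun)
for c,a in zip(cs,u):print("z131",at_z(c,a[0],.133))
for n in C:
  for l in("hub_mouth","press_hub"):
    d=r.regions_of(n,l)
    for e in d[:1]:
      k=np.argwhere(e["pixels"]);print(n,l,e["p"],k.min(0),k.max(0),k.mean(0),len(k))
print("hole top",at_z(C["top"],[295.2,159.4],.147))
# hand-picked bolts in top (z ~16mm)
for p in((288,102),(178,236),(256,250)):print("bolt",at_z(C["top"],[p[0]/3.3+210-.35,p[1]/3.3+110-.35],.018))
a=C["scene"]["img"][165:240,210:285];b=C["top"]["img"][120:195,250:325]
v=[cv2.resize(i,(400,400),interpolation=0)[:,:,::-1] for i in(a,b)]
cv2.imwrite("pics/hub.png",np.hstack(v))
```

```text
[(array([396.54871795, 163.04615385]), array([392, 152,  10,  23, 195], dtype=int32)), (array([414.    , 198.5375]), array([409, 194,  11,  10,  80], dtype=int32))]
red [ 0.48919358 -0.23972626  0.13250651] [ 0.06802709  0.00266396 -0.04448146 -0.06127935]
z131 [ 0.48874543 -0.23880098]
z131 [ 0.48898876 -0.23975362]
scene hub_mouth 0.59 [186 255] [210 275] [197.81117021 265.48404255] 376
scene press_hub 0.67 [187 256] [208 274] [196.88235294 265.28027682] 289
top hub_mouth 0.78 [153 287] [168 303] [160.38647343 294.79227053] 207
top press_hub 0.74 [153 286] [168 302] [160.38073394 294.39449541] 218
hole top [0.59116497 0.0834629 ]
bolt [0.67003325 0.08969199]
bolt [0.54582372 0.18758435]
bolt [0.53372254 0.1164424 ]
```

View pics/hub.png

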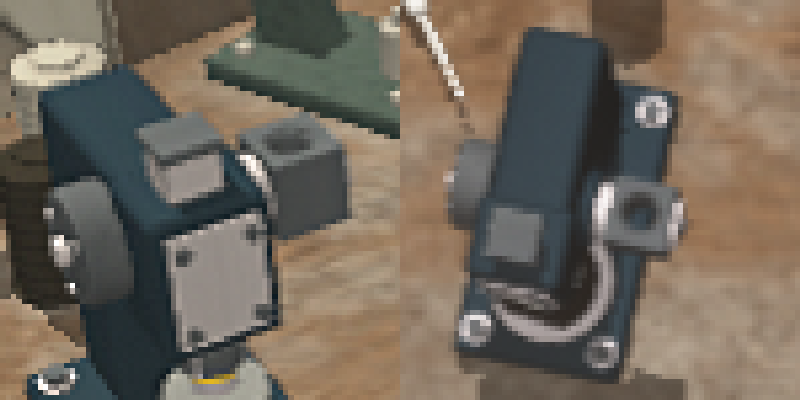

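Run:
```python
from h import *
C=cams();S,T=C["scene"],C["top"]
M=[-.007,-.055,.147];R=[-.035,0,.182]
ob=[(S,M,(264.3,191.4)),(T,M,(294.0,159.0)),(S,R,(243.2,189.9)),(T,R,(271,163.7))]
bt=[((1,-1),(296.7,140.5)),((-1,1),(263.6,181.2)),((-1,-1),(287.2,185.4))]
def f(p):
    o=[(proj(c,press(P,*p[:3]))-u)[0] for c,P,u in ob]
    o+=[(proj(T,press([a*p[3]+p[5],b*p[4],.018],*p[:3]))-u)[0] for (a,b),u in bt]
    return np.concatenate(o)
s=least_squares(f,[.59,.13,-.19,.07,.037,0]);print(s.x.round(4),s.fun.round(1))
print("mouth",press(M,*s.x[:3]),"tri",tri([S,T],[ob[0][2],ob[1][2]]).x)
g=np.array([.489,-.2395,.14]);e=np.array(r.read_state()["ee_pos"]);print(g-e)
```

```text
[ 6.077e-01  1.387e-01 -1.850e-01  6.980e-02  3.600e-02  5.000e-04] [-0.5 -0.4  0.3  0.6 -0.1 -0.1 -0.3  0.   0.   0.   0.3 -0.2  0.2  0.3]
mouth [[0.59070655 0.0858846  0.147     ]] tri [0.5913183  0.08550034 0.14582477]
[ 0.3508605   0.37005499 -0.0825671 ]
```

The rows are not in the units I measure in: shifts go in shares of 75 cm and turns go in shares of 4 rad. I convert before sending: 0.424 m / 0.75 = 0.5653, -0.05 m / 0.75 = -0.0667, 0.05 rad / 4 = 0.0125.

jog_arm(
  rows=[
    [[0.0533,-0.0333,0,0.0125,0.06],[0.1067,-0.0667,0,0.025,0.06],[0.16,-0.1067,0,0.0375,0.06],[0.5653,-0.3773,0,0.102,0.06],[0.5653,-0.3773,0,0.102,0.06],[0.5653,-0.3773,0,0.102,0.06],[0.5653,-0.3773,0,0.102,0.06],[0.5653,-0.3773,0,0.102,0.06],[0.5653,-0.3773,0,0.102,0.06],[0.5653,-0.3773,0,0.102,0.06],[0.5653,-0.3773,0,0.102,0.06],[0.5653,-0.3773,0,0.102,0.06]],
  ],
  clamp_n=20,
)

```text
time: 2.6
ee_pos: [0.4913, -0.2364, 0.2226]
eef_rot: [0.996, -0.09, 0.0, -0.001]
ft_force: [-0.2, -1.1, -0.2]
width: 0.0605
grip_force: 0.0
```

```bash
python3 -c "
from bench import r;s=r.read_state();print(s)"
```

```text
{'time': 2.6, 'joint_positions': array([ 0.72133944,  0.18248295, -0.40024014,  1.65725372,  0.07175696,
        1.31609985, -1.44107205]), 'joint_vel': array([ 0.04809347, -0.01382024,  0.0639357 ,  0.01710186,  0.00955781,
        0.00444675,  0.0472818 ]), 'joint_torque': array([ -1.45566467, -48.92310619,  -3.44882257, -39.04942274,
        -0.05771808,  -0.13737495,  -0.75689653]), 'ee_pos': array([ 0.49128253, -0.23635232,  0.22260797]), 'eef_rot': array([ 9.95984922e-01, -8.95182884e-02,  4.10868166e-04, -5.84444787e-04]), 'ft_force': array([-0.21189915, -1.11038384, -0.20296402]), 'torque': array([ 0.02818333,  0.04046894, -0.02766869]), 'grip_force': 0.0, 'width': 0.060505715970434706}
```

jog_arm(
  rows=[
    [[0,0,0,0,0.06],[0,0,0,0,0.06],[0,0,0,0,0.06]],
  ],
)

```text
time: 2.9
ee_pos: [0.4883, -0.2412, 0.2226]
eef_rot: [0.996, -0.094, -0.0, 0.0]
ft_force: [-1.0, -0.3, 0.1]
width: 0.0597
grip_force: 0.0
```

Run:
```python
from h import *
C=cams();cs=[C["scene"],C["top"]]
s=red(C["scene"]);print(s)
print(at_z(C["scene"],s[0],.1325), r.read_state()["ee_pos"])
```

```text
(array([396.55329949, 163.0964467 ]), array([392, 152,  10,  23, 197], dtype=int32))
[ 0.48915227 -0.2394192 ] [ 0.4885587  -0.24078819  0.22262682]
```

Within 1.5 mm of the bar. Next I descend, grip, and lift.

Scaled: 0.11 m / 0.75 = 0.1467, 0.09 m / 0.75 = 0.12.

jog_arm(
  rows=[
    [[0,-0.0013,0.04,0,0.06],[0,-0.0013,0.08,0,0.06],[0,-0.0013,0.12,0,0.06],[0,-0.0013,0.1467,0,0.06],[0,-0.0013,0.1467,0,0.06],[0,-0.0013,0.1467,0,0.06],[0,-0.0013,0.1467,0,0],[0,-0.0013,0.1467,0,0],[0,-0.0013,0.1467,0,0],[0,-0.0013,0.1467,0,0],[0,-0.0013,0.1467,0,0],[0,-0.0013,0.1467,0,0]],
  ],
  clamp_n=40,
)

```text
time: 4.2
ee_pos: [0.4893, -0.2389, 0.1126]
eef_rot: [0.996, -0.092, 0.0, 0.0]
ft_force: [-0.6, -0.6, 1.5]
width: 0.0211
grip_force: 40.0
```

jog_arm(
  rows=[
    [[0,0,0,0,0],[0,0,0,0,0]],
  ],
)

```text
time: 4.4
ee_pos: [0.4893, -0.2389, 0.1126]
eef_rot: [0.996, -0.092, 0.0, 0.0]
ft_force: [0.6, 0.1, 0.8]
width: 0.0207
grip_force: 39.9
```

Scaled: -0.26 m / 0.75 = -0.3467, -0.06 m / 0.75 = -0.08.

jog_arm(
  rows=[
    [[0,0,-0.04,0,0],[0,0,-0.08,0,0],[0,0,-0.1333,0,0],[0,0,-0.1867,0,0],[0,0,-0.2267,0,0],[0.0067,-0.0533,-0.2267,0,0],[0.0133,-0.1067,-0.2267,0,0],[0.02,-0.16,-0.2267,0,0],[0.0267,-0.2133,-0.2267,0,0],[0.0333,-0.2667,-0.2267,0,0],[0.04,-0.32,-0.2267,0,0],[0.04,-0.3467,-0.2267,0,0]],
  ],
)

```text
time: 5.6
ee_pos: [0.5668, 0.0154, 0.2822]
eef_rot: [0.996, -0.09, -0.0, -0.001]
ft_force: [-0.4, -0.1, -2.7]
width: 0.021
grip_force: 39.9
```

jog_arm(
  rows=[
    [[0.004,-0.04,0,0,0],[0.0093,-0.08,0,0,0],[0.0133,-0.104,0,0,0],[0.0133,-0.104,0,0,0],[0.0133,-0.104,0,0,0],[0.0133,-0.104,0,0,0]],
  ],
)

```text
time: 6.2
ee_pos: [0.5908, 0.0846, 0.2823]
eef_rot: [0.996, -0.093, -0.0, 0.0]
ft_force: [0.2, -0.3, -1.1]
width: 0.0215
grip_force: 39.9
```

Run:
```python
from h import *
C=cams();S,T=C["scene"],C["top"]
st=r.read_state();print(st["ee_pos"],st["eef_rot"])
for n in C:
  for l in("lever_bar","bar_collar"):
    print(n,l,[(round(d["p"],2),round(d["position"][0]*640,1),round(d["position"][1]*400,1)) for d in r.recognise(n,l)])
a=S["img"][110:230,210:330]
cv2.imwrite("pics/ins.png",cv2.resize(a,(600,600),interpolation=0)[:,:,::-1])
```

```text
[0.59082288 0.08463434 0.28255754] [ 9.95632536e-01 -9.33580582e-02  7.76948448e-05  3.45575854e-04]
scene lever_bar [(0.88, 261.4, 136.5), (0.72, 410.0, 198.7), (0.56, 419.8, 195.4)]
scene bar_collar [(0.97, 410.1, 203.6), (0.74, 262.2, 137.4), (0.67, 419.9, 196.4)]
top lever_bar [(0.45, 406.7, 226.9)]
top bar_collar [(0.6, 380.4, 233.4)]
```

View pics/ins.png

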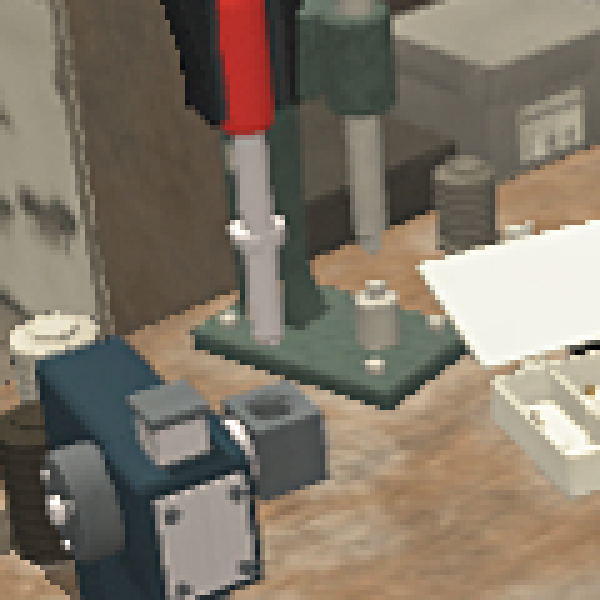

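The bar hangs from the gripper over the hub, with its tip at about (263.5,178) and the hole at (264,191.5). I'll compare that with where an upright bar should appear.

Run:
```python
from h import *
S=r.camera("scene");e=np.array([.5908,.0846])
z0=.2825-.1126+.009
for h in(0,.046,.095):print(h,proj(S,[*e,z0+h]))
# axis: measured centre-line pixels
u0=np.array([267,336])/5+[210,110]-.4;u1=np.array([247,135])/5+[210,110]-.4
print(u0,u1)
print("mouth if tip went straight down",at_z(S,u0,z0+.001),at_z(S,u1,z0+.095))
```

```text
0 [[262.81954982 177.58520479]]
0.046 [[260.68555029 157.54795428]]
0.095 [[258.30203816 134.88305424]]
[263.  176.8] [259.  136.6]
mouth if tip went straight down [0.59173996 0.08332427] [0.58273452 0.08875327]
```

Scaled: 0.041 m / 0.75 = 0.0547, -0.001 m / 0.75 = -0.0013.

jog_arm(
  rows=[
    [[0,-0.0013,0.0133,0,0],[0,-0.0013,0.0267,0,0],[0,-0.0013,0.0373,0,0],[0,-0.0013,0.044,0,0],[0,-0.0013,0.0493,0,0],[0,-0.0013,0.0547,0,0],[0,-0.0013,0.0547,0,0]],
  ],
)

```text
time: 7.25
ee_pos: [0.5913, 0.0865, 0.2412]
eef_rot: [0.996, -0.093, 0.0, 0.0]
ft_force: [2.1, -1.2, -2.3]
width: 0.0209
grip_force: 39.9
```

jog_arm(
  rows=[
    [[0,0,0.0067,0,0],[0,0,0.0133,0,0],[0,0,0.0133,0,0]],
  ],
)

```text
time: 7.55
ee_pos: [0.5911, 0.0866, 0.2308]
eef_rot: [0.996, -0.093, -0.0, 0.0]
ft_force: [2.6, -1.3, -3.4]
width: 0.0205
grip_force: 39.9
```

Scaled: 0.024 m / 0.75 = 0.032, 0.022 m / 0.75 = 0.0293.

jog_arm(
  rows=[
    [[0,0,0.008,0,0],[0,0,0.016,0,0],[0,0,0.024,0,0],[0,0,0.0293,0,0],[0,0,0.032,0,0],[0,0,0.032,0,0]],
  ],
)

```text
time: 8.15
ee_pos: [0.5911, 0.0866, 0.2071]
eef_rot: [0.996, -0.093, -0.0, 0.0]
ft_force: [4.2, -3.0, -3.1]
width: 0.0207
grip_force: 40.0
```

jog_arm(
  rows=[
    [[0,0,0.0013,0,0],[0,0,0.0027,0,0],[0,0,0.0027,0,0]],
  ],
)

```text
time: 8.45
ee_pos: [0.5912, 0.0867, 0.2055]
eef_rot: [0.996, -0.093, 0.0, 0.0]
ft_force: [3.7, -3.5, -0.1]
width: 0.0214
grip_force: 40.0
```

Scaled: 0.0015 m / 0.75 = 0.002, 0.001 m / 0.75 = 0.0013.

jog_arm(
  rows=[
    [[0,0,0.0013,0,0],[0,0,0.002,0,0],[0,0,0.002,0,0]],
  ],
)

```text
time: 8.75
ee_pos: [0.5914, 0.0867, 0.2046]
eef_rot: [0.996, -0.093, 0.001, 0.0]
ft_force: [2.8, -4.1, 4.0]
width: 0.0209
grip_force: 40.0
```

jog_arm(
  rows=[
    [[0,0,0.0013,0,0],[0,0,0.0013,0,0]],
  ],
)

```text
time: 8.95
ee_pos: [0.5916, 0.0867, 0.2045]
eef_rot: [0.996, -0.093, 0.001, 0.0]
ft_force: [0.5, -4.8, 12.0]
width: 0.0215
grip_force: 40.0
```

Run:
```python
from h import *
S=r.camera("scene");a=S["img"][110:230,210:330]
cv2.imwrite("pics/seat.png",cv2.resize(a,(600,600),interpolation=0)[:,:,::-1])
```

```text
(no output)
```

View pics/seat.png

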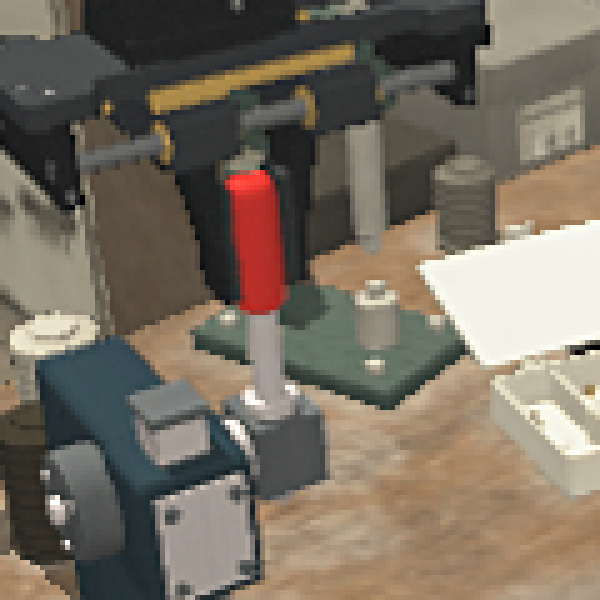

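The collar sits on the hub: contact came at 0.2046, as computed. I'll ease the grip so the handle can pivot between the pads, then start the swing.

Scaled: -0.0364 m / 0.75 = -0.0485, -0.0276 m / 0.75 = -0.0368.

jog_arm(
  rows=[
    [[0,0,-0.0013,0,0],[-0.0067,0,-0.0013,0,0],[-0.0124,0,-0.0007,0,0],[-0.0187,0,0,0,0],[-0.0248,0,0.0012,0,0],[-0.0307,0,0.0027,0,0],[-0.0368,0,0.0043,0,0],[-0.0427,0,0.0063,0,0],[-0.0485,0,0.0085,0,0],[-0.0485,0,0.0085,0,0]],
  ],
  clamp_n=20,
)

```text
time: 10.0
ee_pos: [0.5547, 0.0939, 0.1967]
eef_rot: [0.996, -0.092, -0.0, 0.0]
ft_force: [1.4, -2.3, 5.6]
width: 0.0212
grip_force: 20.0
```

Run:
```python
from h import *
C=cams();e=r.read_state();print(e["ee_pos"],e["ft_force"],e["torque"])
```

```text
[0.55477128 0.09391354 0.19677417] [ 1.00926246 -2.47662038  5.96004488] [-0.85974151 -0.31690004 -0.12243531]
```

Scaled: -0.0368 m / 0.75 = -0.0491, -0.0307 m / 0.75 = -0.0409.

jog_arm(
  rows=[
    [[-0.0056,0,0.0027,0,0],[-0.0112,0,0.0053,0,0],[-0.0167,0,0.0085,0,0],[-0.0219,0,0.0119,0,0],[-0.0269,0,0.0156,0,0],[-0.0317,0,0.0195,0,0],[-0.0364,0,0.0237,0,0],[-0.0409,0,0.028,0,0],[-0.0451,0,0.0327,0,0],[-0.0491,0,0.0373,0,0],[-0.0491,0,0.0373,0,0]],
  ],
)

```text
time: 11.2
ee_pos: [0.5172, 0.1013, 0.1683]
eef_rot: [0.996, -0.092, -0.002, 0.0]
ft_force: [-4.4, -1.5, 7.6]
width: 0.0206
grip_force: 19.9
```

Run:
```python
from h import *
S=r.camera("scene");e=r.read_state();print(e["ee_pos"],e["ft_force"])
cv2.imwrite("pics/sw.png",cv2.resize(S["img"][120:270,200:350],(600,600),interpolation=0)[:,:,::-1])
```

```text
[0.51736164 0.10125523 0.16840907] [-4.86724579 -2.38030833  7.84446741]
```

View pics/sw.png

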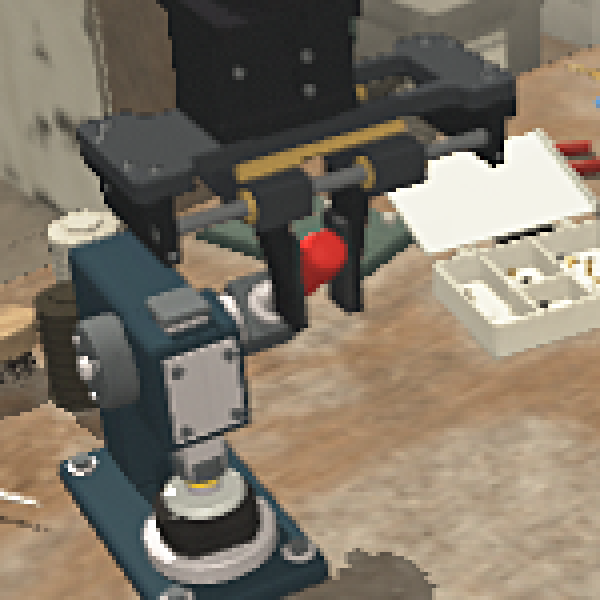

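The handle pivots cleanly and the collar is still seated. The pad is just above the lifts, with its plunger showing at about (251,241). I'll continue the swing.

Scaled: 0.0331 m / 0.75 = 0.0441, 0.0242 m / 0.75 = 0.0323.

jog_arm(
  rows=[
    [[-0.0037,0,0.0051,0,0],[-0.0073,0,0.0101,0,0],[-0.0104,0,0.0155,0,0],[-0.0135,0,0.0209,0,0],[-0.016,0,0.0267,0,0],[-0.0185,0,0.0323,0,0],[-0.0205,0,0.0383,0,0],[-0.0225,0,0.0441,0,0],[-0.0225,0,0.0441,0,0],[-0.0225,0,0.0441,0,0]],
  ],
  clamp_n=30,
)

```text
time: 12.25
ee_pos: [0.4993, 0.1046, 0.1347]
eef_rot: [0.996, -0.092, -0.003, 0.0]
ft_force: [-11.6, -1.2, 9.3]
width: 0.0196
grip_force: 29.1
```

Run:
```python
from h import *
S=r.camera("scene");e=r.read_state();p=e["ee_pos"];print(p,e["ft_force"])
f=-((p[0]-.5912)*.983+(p[1]-.0867)*-.184);u=p[2]+.019-.13;print("theta",np.arctan2(f,u),"R",np.hypot(f,u))
a=S["img"][215:265,225:275];hsv=cv2.cvtColor(a,cv2.COLOR_RGB2HSV);m=(abs(hsv[...,0].astype(int)-23)<7)&(hsv[...,1]>120)&(hsv[...,2]>90);print(m.sum(),np.argwhere(m)[:6].tolist())
```

```text
[0.49928161 0.10464438 0.13477459] [-10.94688048  -1.00702162   8.85134767]
theta 1.3222011999807062 R 0.09662798163081461
0 []
```

Run:
```python
from h import *
o=cv2.imread("pics/sw.png")[::4,::4][:,:,::-1]  # 150x150 from (200,120)
S=r.camera("scene")["img"][120:270,200:350]
a=[cv2.resize(i[95:145,25:75],(400,400),interpolation=0)[:,:,::-1] for i in(o,S)]
b=cv2.resize(S[30:105,20:120],(266,200),interpolation=0)[:,:,::-1]
t=np.zeros((600,800,3),np.uint8);t[:400]=np.hstack(a);t[400:,:266]=b;cv2.imwrite("pics/pad.png",t)
for row in range(108,130):print(row+120,o[row,51].tolist(),S[row,51].tolist())
```

```text
228 [166, 159, 152] [169, 161, 154]
229 [20, 29, 34] [20, 31, 35]
230 [132, 126, 121] [133, 128, 124]
231 [170, 161, 154] [173, 163, 156]
232 [166, 156, 150] [169, 160, 154]
233 [166, 157, 151] [166, 158, 150]
234 [175, 166, 159] [165, 157, 151]
235 [89, 89, 87] [167, 158, 152]
236 [75, 78, 76] [173, 163, 157]
237 [75, 77, 76] [142, 134, 130]
238 [76, 78, 78] [79, 83, 82]
239 [65, 69, 79] [75, 77, 77]
240 [122, 110, 63] [76, 78, 76]
241 [219, 184, 79] [76, 79, 76]
242 [161, 155, 162] [64, 68, 68]
243 [161, 151, 149] [161, 151, 146]
244 [184, 184, 169] [173, 163, 158]
245 [181, 180, 167] [183, 180, 168]
246 [172, 170, 157] [185, 184, 170]
247 [231, 231, 220] [178, 177, 163]
248 [228, 228, 213] [223, 222, 206]
249 [177, 175, 162] [229, 229, 214]
```

View pics/pad.png

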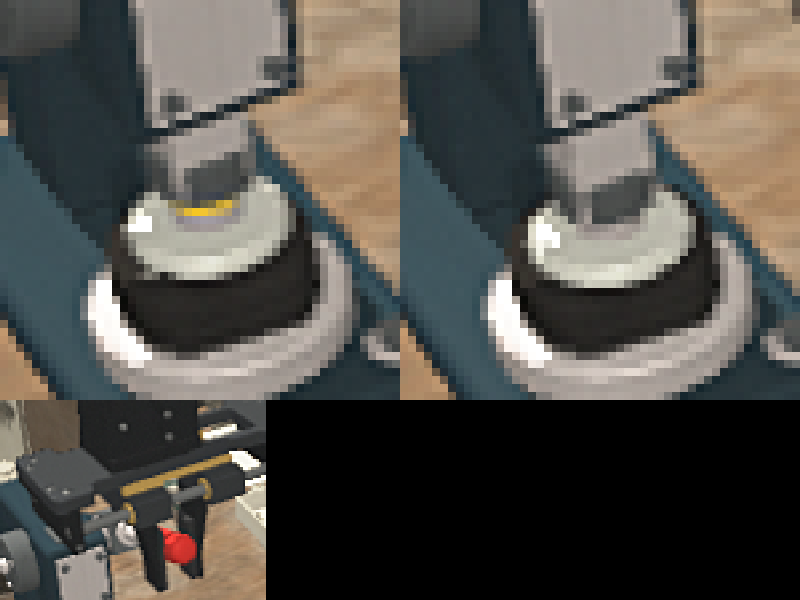

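Run:
```python
from h import *
o=cv2.imread("pics/sw.png")[::4,::4][:,:,::-1];S=r.camera("scene");n=S["img"][120:270,200:350]
q=cv2.imread("pics/scene0.png")[120:270,200:350][:,:,::-1]
for row in range(104,131):print(row+120,*[i[row,c].tolist() for i in(q,) for c in (49,51,53)],o[row,49].tolist(),n[row,49].tolist(),o[row,53].tolist(),n[row,53].tolist())
X=(.6077,.1387,-.185)
for z in(.08,.073,.06,.05):print(z,proj(S,press([-.047,0,z],*X)),proj(S,press([-.041,0,z],*X)))
```

```text
224 [147, 140, 132] [147, 139, 134] [145, 139, 133] [160, 153, 145] [164, 156, 148] [160, 152, 147] [163, 155, 149]
225 [149, 141, 134] [149, 141, 135] [147, 140, 134] [161, 153, 147] [165, 156, 149] [161, 153, 148] [163, 156, 150]
226 [149, 140, 134] [148, 140, 135] [151, 144, 138] [163, 154, 147] [166, 157, 150] [165, 156, 150] [169, 160, 154]
227 [153, 145, 138] [155, 147, 141] [152, 144, 139] [167, 159, 150] [170, 161, 153] [163, 156, 149] [166, 158, 152]
228 [162, 153, 145] [154, 147, 141] [31, 40, 43] [176, 165, 158] [180, 170, 162] [25, 35, 40] [26, 36, 40]
229 [74, 77, 77] [31, 38, 41] [49, 54, 55] [75, 79, 79] [76, 80, 80] [107, 105, 101] [110, 108, 104]
230 [29, 37, 40] [62, 64, 64] [73, 73, 72] [49, 53, 55] [50, 55, 56] [172, 162, 155] [175, 165, 158]
231 [82, 85, 82] [71, 72, 71] [66, 68, 66] [177, 168, 159] [180, 170, 162] [164, 155, 149] [169, 159, 153]
232 [73, 74, 72] [71, 71, 70] [63, 66, 65] [168, 160, 154] [171, 163, 157] [163, 155, 150] [166, 157, 151]
233 [68, 70, 69] [68, 70, 71] [56, 58, 60] [164, 157, 151] [166, 158, 153] [172, 162, 156] [165, 156, 150]
234 [6
[... 1384 characters left out ...]
176] [182, 181, 166]
247 [39, 36, 34] [36, 37, 35] [41, 40, 37] [218, 217, 201] [182, 181, 167] [215, 214, 198] [179, 176, 163]
248 [39, 37, 36] [38, 35, 32] [39, 37, 35] [226, 222, 207] [204, 201, 187] [210, 207, 190] [225, 224, 209]
249 [38, 36, 33] [40, 39, 36] [40, 39, 35] [192, 190, 177] [225, 224, 208] [78, 76, 71] [219, 218, 201]
250 [39, 38, 35] [39, 37, 34] [37, 35, 33] [19, 16, 16] [201, 199, 185] [30, 27, 26] [127, 125, 116]
0.08 [[251.46198481 234.55694747]] [[250.26584244 233.12719789]]
0.073 [[251.84048953 237.24475853]] [[250.64754962 235.80777171]]
0.06 [[252.53568453 242.17013889]] [[251.34869173 240.72033239]]
0.05 [[253.06367889 245.9012054 ]] [[251.88125934 244.44207013]]
```

Yellow is already hidden. The ram has dropped about 19.6 mm by the edge shift, and the target is about 22 mm. I need roughly 0.13 rad more.

Scaled: 0.0105 m / 0.75 = 0.014, -0.003 m / 0.75 = -0.004.

jog_arm(
  rows=[
    [[-0.0013,0,0.004,0,0],[-0.0027,0,0.008,0,0],[-0.004,0,0.012,0,0],[-0.004,0,0.014,0,0],[-0.004,0,0.014,0,0],[-0.004,0,0.014,0,0]],
  ],
  clamp_n=35,
)

```text
time: 13.0
ee_pos: [0.4966, 0.1051, 0.1244]
eef_rot: [0.996, -0.092, -0.003, 0.0]
ft_force: [-11.0, -0.5, 9.6]
width: 0.0192
grip_force: 33.9
```

Create m.py:
```python
from h import *
S=r.camera("scene");e=r.read_state();p=e["ee_pos"];print(e["time"],p,e["ft_force"])
f=-((p[0]-.5912)*.983+(p[1]-.0867)*-.184);u=p[2]+.019-.13;print("theta",np.arctan2(f,u),"R",np.hypot(f,u))
for row in range(239,254):print(row,*[S["img"][row,c].tolist() for c in(249,251,253)])
```

```bash
python3 m.py
```

```text
13.05 [0.49656853 0.10511652 0.12440975] [-10.69250295  -0.85361771  10.540791  ]
theta 1.4325940867996685 R 0.09733948566907134
239 [110, 109, 104] [80, 84, 81] [74, 75, 75]
240 [71, 73, 72] [77, 79, 78] [75, 77, 76]
241 [70, 72, 71] [77, 79, 78] [73, 75, 73]
242 [64, 68, 66] [71, 73, 72] [66, 69, 68]
243 [60, 64, 65] [107, 105, 103] [132, 125, 121]
244 [170, 159, 154] [179, 168, 162] [171, 162, 154]
245 [182, 179, 166] [185, 181, 168] [189, 189, 174]
246 [185, 184, 172] [186, 185, 170] [182, 181, 167]
247 [182, 182, 167] [178, 177, 163] [178, 176, 163]
248 [203, 201, 187] [223, 222, 206] [225, 223, 207]
249 [227, 225, 208] [229, 228, 214] [219, 217, 202]
250 [204, 202, 187] [201, 199, 184] [128, 126, 118]
251 [19, 17, 16] [20, 19, 17] [28, 26, 24]
252 [39, 37, 34] [40, 38, 38] [38, 36, 34]
253 [44, 43, 40] [40, 39, 36] [41, 39, 37]
```

Scaled: 0.0012 m / 0.75 = 0.0016, 0.001 m / 0.75 = 0.0013.

jog_arm(
  rows=[
    [[0,0,0.0013,0,0],[0,0,0.0016,0,0],[0,0,0.0016,0,0],[0,0,0.0016,0,0]],
  ],
  clamp_n=40,
)

```text
time: 13.45
ee_pos: [0.4964, 0.1052, 0.1232]
eef_rot: [0.996, -0.092, -0.003, 0.0]
ft_force: [-12.6, -1.1, 12.0]
width: 0.0195
grip_force: 38.8
```

```bash
python3 m.py | head -8
```

```text
13.5 [0.49636201 0.10521027 0.12325191] [-11.24600461  -0.83518548  11.64551289]
theta 1.4446794254724364 R 0.0974052513669129
239 [110, 109, 105] [80, 82, 81] [73, 75, 74]
240 [71, 74, 72] [77, 79, 78] [73, 76, 74]
241 [69, 71, 71] [76, 79, 77] [74, 77, 74]
242 [63, 67, 66] [74, 76, 75] [62, 65, 65]
243 [61, 65, 66] [77, 79, 80] [137, 130, 126]
244 [171, 160, 154] [180, 170, 164] [170, 161, 153]
```

jog_arm(
  rows=[
    [[0,0,0,0,0],[0,0,0,0,0],[0,0,0,0,0],[0,0,0,0,0],[0,0,0,0,0],[0,0,0,0,0],[0,0,0,0,0],[0,0,0,0,0],[0,0,0,0,0],[0,0,0,0,0]],
  ],
)

```text
time: 14.5
ee_pos: [0.4964, 0.1052, 0.1233]
eef_rot: [0.996, -0.092, -0.003, 0.0]
ft_force: [-10.9, -0.6, 11.0]
width: 0.0192
grip_force: 38.8
```

```bash
python3 m.py
```

Run:
```python
from h import *
C=cams();a=C["scene"]["img"][130:270,200:420];b=C["top"]["img"][110:250,210:430]
cv2.imwrite("pics/fin.png",cv2.resize(np.vstack([a,b]),None,fx=2.1,fy=2.1,interpolation=0)[:,:,::-1])
```

```text
14.55 [0.49635662 0.10520002 0.12325844] [-11.43019076  -1.04984502  11.73441343]
theta 1.4446173550546584 R 0.09740945633909796
239 [111, 110, 106] [80, 82, 81] [74, 76, 75]
240 [71, 74, 73] [77, 80, 78] [73, 75, 73]
241 [70, 72, 70] [79, 81, 79] [74, 76, 74]
242 [64, 67, 66] [73, 76, 74] [62, 66, 65]
243 [62, 66, 66] [77, 79, 80] [136, 129, 125]
244 [171, 160, 154] [181, 170, 164] [171, 162, 154]
245 [182, 179, 166] [185, 181, 169] [190, 189, 175]
246 [185, 184, 171] [186, 185, 171] [182, 181, 167]
247 [182, 181, 167] [178, 177, 163] [178, 175, 162]
248 [203, 200, 187] [223, 222, 206] [225, 224, 208]
249 [227, 225, 208] [229, 229, 214] [219, 218, 202]
250 [204, 202, 187] [201, 199, 184] [127, 125, 116]
251 [19, 16, 15] [19, 17, 16] [28, 26, 24]
252 [38, 38, 35] [39, 37, 36] [40, 38, 36]
253 [44, 42, 39] [40, 41, 35] [41, 40, 38]
```

View pics/fin.png

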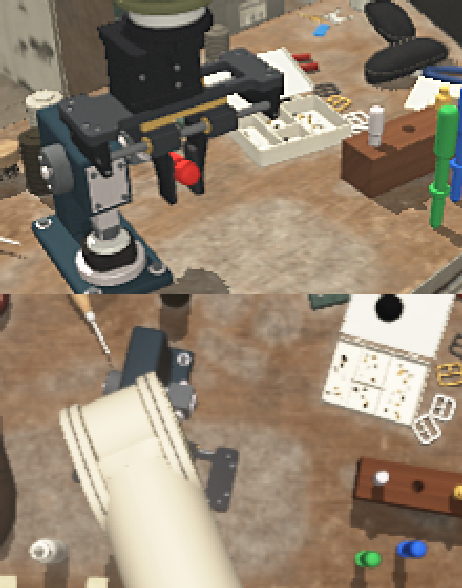

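The bar is held down at about half the spring travel and stays steady over a second. The yellow is hidden and the steel still shows. The punches, bottle and lifts look undisturbed.

```bash
python3 -c "
from bench import r;print(r.close_job())"
```

```text
the job is handed in; nothing more can be done
None
```

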